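Hold the hidden bolt head while the wheel's set screw faces up

ROBOT

A 7-joint arm with a two-finger parallel gripper is mounted at the origin on the work surface; the furniture and walls round the work are solid. World frame = base frame: x ahead of the robot, y to its left, z up, the work surface at z = 0. Lengths are in m, angles in rad, forces in N, time in s.
With the tool pointing down it reaches from about 0.4 to 0.85 m from the base axis. Payload 4.5 kg.
Tool frame: the origin (TCP) lies at the very end of the fingers, on their centre line; the grasp point (between the pads) lies 19 mm behind it; z points along the fingers, y is the line along which they close (so a half turn about z gives the same grasp; the last joint's range is limited). The gripper opens to 88 mm and grips with 3 to 60 N. Pads are 18 mm wide; open, the fingers measure 123 mm over their backs; the gripper's body (75 mm by 187 mm) begins 45 mm behind the grasp point.
Start: joints at [-1.276, 0.689, -0.195, 1.565, 0.157, 0.902, -0.215], TCP at [0.161, 0.604, 0.218] pointing down, gripper open.
Joint ranges: [-3.01, 3.01], [-0.46, 2.08], [-1.47, 1.51], [0.13, 2.56], [-1, 4.14], [0.04, 2.09], [-2.66, 2.66]. Speed limits (rad/s): [2.57, 2.57, 3.14, 3.14, 3.14, 3.14, 3.14].

INTERFACE

Orientations are given as a unit quaternion [x, y, z, w].
In Python, from plant import r gives the robot as it stands. The module is installed in compiled form; this text tells all that it offers.
- The arm moves only by the tool step_arm, never from a script. Its argument "increments" is a list of rows, each a list of 2 entries, a list of its own where there are three numbers: the shift along the world's x, y, z in cm, then the turn, a rotation vector about the world's x, y, z in degrees. A call has exactly 10 rows; each row shifts and turns the commanded pose from where the row before left it; what a row does not reach is not made up. A row lasts 1/10 s, in which the tool goes at most 50 mm and 8.59 degrees, less where a joint would pass 70% of its speed; a pose out of reach is approached as far as the arm can. A call is refused whole if a number of a shift passes 5 or a number of a turn 8.59, either way. A call with a gripper value outside its range is refused whole. "fingers" is the opening, from 0 (shut) to 1 (fully open), set as the call begins (left out, the last holds). The fingers move at their own pace and stop on an object; "grip_force" is the grip in N (left out, the last holds). Time passes only in rows, so rows that do not move let the fingers close, or fill a call up. It gives the time, the measured TCP pose, the force, the opening and the grip force at its end, in the units of the state.
- r.get_state(): the state, without advancing time (a new reading comes with each control period).
- r.snapshot(name): name is "side" or "top"; returns (picture, depth): 400x640x3 uint8, red, green, blue; 400x640 float32, m along the optical axis (not along the pixel's ray), 0 where there is no reading.
- r.calibration(name): a dict with "fov_y" (degrees; the focal length in pixels is half the picture's height over the tangent of half this angle, whatever the lens; pixels are square), "cx", "cy" (the principal point, pixels), "R" (3x3) and "t" (3): a world point X has camera coordinates R X + t. Camera axes: x right, y down, z forward; pixel columns grow to the right and rows downward; lengths in m; the calibration is good to about 2 mm. A picture is of the moment at which its call begins. calibration takes no time and is no camera call.
- r.finish_job(): hands the job in; it is judged then, once.
The state is a dict: "clock": time; "q": joint angles; "qd": joint speeds; "joint_torque": joint torques, N m; "tool_pos": TCP position; "eef_rot": TCP orientation; "contact_force": force on the tool from outside, world axes, zero at the start; "moment": the same for the moment, N m; "opening": opening from 0.0 (shut) to 1.0 (fully open); "finger_force": force on a finger pad.
Only numpy, scipy, OpenCV 4.12 (cv2) and the standard library are available. Lean on these libraries where they do the work, as an engineer would, in place of code of your own. Each camera call takes 0.05 s, during which the arm holds its last target. There are 200 camera calls.

TASK

Get the green wheel stand ready for your workmate, who will tighten the collar's set screw with the hex key from above. First press the aluminium bearing cap down until it is fully home, so that the bolt cannot lift; then reach down into the narrow gap behind the stand's front plate, grip the hidden hexagon bolt head and turn the bolt by it until the set screw (the red paint line on the wheel) points straight up. Finish still gripping the bolt head, keeping the heavy wheel from turning back; do not push on the wheel itself and leave the things lying around where they are.

Things in the scene. Friction and masses are not known exactly. Their poses are not given: they have to be found in the camera images.
- head_spot (a point): Centre of the dark hexagon bolt head, 140 mm above the bench; a point of the stand, it does not turn with the bolt. x: along the bolt, level, from the head to the wheel (away from the robot); z up; y level. Head: 32 mm across flats, 37 mm across corners, 20 mm long along x. One pair of its six flats faces +y and -y when joint arbor reads 0. Gripped from above, fingers close along y.
- stand: Green stand screwed to the bench; axes as head_spot, origin on the bench under it. The gap is 58 mm wide along x, open above and at both y sides: the front plate fills x -39 to -29 mm, 64 mm wide, round top, 172 mm high; the pedestal with the cap x 29 to 65 mm, 76 mm wide. Keep clear of the disc stack left in front of it (world x 0.30, y 0.02; 260 mm across, 270 mm high).
- arbor (a joint): Angle (rad) of bolt, wheel and set screw: 0 = set screw and red line straight up; positive = leaning to +y of head_spot (robot's left), left-handed about its x. Starts between 0.33 and 0.63. A steel weight on the wheel (up to 0.31 N m, less 0.05 N m of friction) swings it back towards 0.48 when let go.
- cap_top (a point): Middle of the flat round top (30 mm across) of the aluminium bearing cap, 47 mm from the bolt head towards the wheel along x of head_spot; about 180 mm high when not yet home, 174 mm when home. Press here, straight down. Axes as head_spot. A window sill overhangs the bench behind, 567 mm up, from x 0.64 on (at y -0.15): keep the arm clear of it.
- cap (a joint): How far the cap has been pressed down (m): starts between 0 and 0.0015 (standing proud, a visible slit under it), 0.006 = fully home on the pedestal. It moves stiffly (needs about 8 N) and stays where it is left.
- bolt_head: The hexagon bolt head itself, origin at its centre; turns with the bolt (its x axis along the bolt, z towards the set screw).
- wheel: Pale tan fibre wheel, upright, 236 mm across, 24 mm thick, top 258 mm above the bench; origin on the bolt axis at its face towards the robot, 125 mm from the bolt head. On that face: steel collar 60 mm across with the set screw in its rim, a red paint line from there to the rim of the wheel, a steel weight 46x32 mm near the rim. Not to be pushed.
- hex_key: Black L-shaped hexagon key, 33x113x7 mm, lying on the bench in front of the stand; origin under its middle.
- ink_tin: Dark tin with a pale lid, 69 mm across, 60 mm high, right of the stand; origin under its middle.
- spare_collar: Brown steel flanged collar, 64 mm across, 22 mm high, lying in front of the stand, to the right; origin under its middle.
- oil_can: Red oil can with a bent spout, 191 mm high, behind and left of the stand; origin under it.

How it is judged:
By the outcome, as a careful person would: the job done as asked, in the order asked, and still so for the second after the job is handed in, while the arm keeps its last pose, push and grip.
It also fails if it takes over 45 s, if anything falls off the work surface, if the arm or the gripper's body presses on something with over 40 N, if the wrist force passes 120 N, or if a joint passes its speed limit or range.

## Working session

There is one attempt and no reset: what is moved stays moved. The work goes in short steps, Python scripts to look and compute and a tool call to move; the robot and the scene stay as the last step left them, time stands still between calls to the robot, and variables do not carry over. Pictures are saved under pics/ and viewed, at most 10 in all, crops included, and the job is handed in when it is done.

Besides the shell and the picture viewer there is one more tool, called after "Request:" as a command line: name --argument value ..., lists and objects as JSON in quotes. step_arm: Moves the arm, as the interface text tells. Its arguments: {"type":"object","properties":{"increments":{"type":"array","items":{"type":"array"}},"fingers":{"type":"number"},"grip_force":{"type":"number"}},"required":["increments"]}

```bash
mkdir -p pics; cat > h.py <<'E'
import numpy as np, cv2
from plant import r
def K(n):
    c=r.calibration(n); f=200/np.tan(np.radians(c["fov_y"])/2); return f,c["cx"],c["cy"],np.array(c["R"]),np.array(c["t"])
def pts(n,d):
    f,cx,cy,R,t=K(n); v,u=np.mgrid[0:400,0:640]
    P=np.stack([(u-cx)*d/f,(v-cy)*d/f,d],-1); return (P-t)@R
def snap(n,name):
    p,d=r.snapshot(n); cv2.imwrite(f"pics/{name}.png",p[...,::-1]); np.savez(f"pics/{name}.npz",p=p,d=d); return p,d
E
python3 - <<'E'
from h import *
for n in("side","top"):
    p,d=snap(n,n+"0"); print(n,K(n),(d==0).mean())
s=r.get_state();print(s)
E
```

```text
side (np.float64(466.376119897827), 322.6718497764252, 193.37666029268863, array([[ 9.99946765e-01,  6.99525908e-04,  1.02945132e-02],
       [ 6.46659891e-03, -8.19941936e-01, -5.72410171e-01],
       [ 8.04048730e-03,  5.72446270e-01, -8.19902811e-01]]), array([-0.50170783,  0.02553766,  1.19326439])) 0.003921875
top (np.float64(380.56617943209886), 322.6856895963332, 202.60773122905357, array([[ 0.01817075, -0.99979611, -0.00880654],
       [-0.99258045, -0.0169791 , -0.12039837],
       [ 0.12022429,  0.01092893, -0.9926866 ]]), array([-0.05891423,  0.52689058,  0.95530394])) 0.0040078125
{'clock': 0.1, 'q': array([-1.27619842,  0.68988381, -0.19453377,  1.5661701 ,  0.15729546,
        0.90249678, -0.21510278]), 'qd': array([ 0.00108647, -0.00231839,  0.00078454, -0.00249234, -0.00036975,
       -0.00138738, -0.00043669]), 'joint_torque': array([-3.51877774e-03, -5.28504074e+01, -1.27141111e+00, -1.53838670e+01,
       -5.24824520e-02,  1.94377950e-03,  3.47043704e-05]), 'tool_pos': array([0.16104625, 0.60331375, 0.21771941]), 'eef_rot': array([ 1.29993649e-01,  9.91514517e-01, -7.82077878e-04, -5.17740963e-05]), 'contact_force': array([-0.17396977,  0.58199486,  0.43061568]), 'moment': array([-0.00483628, -0.01682576,  0.01187165]), 'finger_force': 0.0, 'opening': 1.0002371877041532}
```

View pics/side0.png

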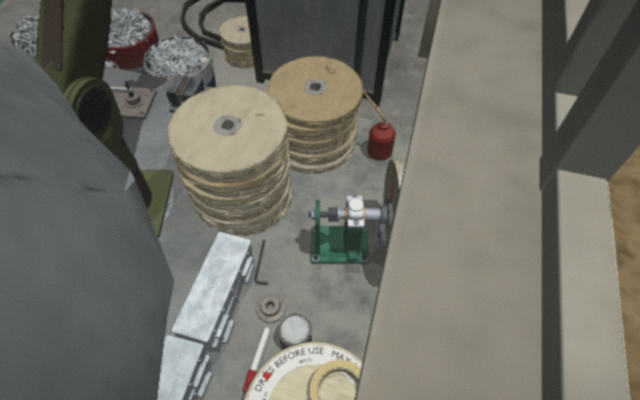

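View pics/top0.png

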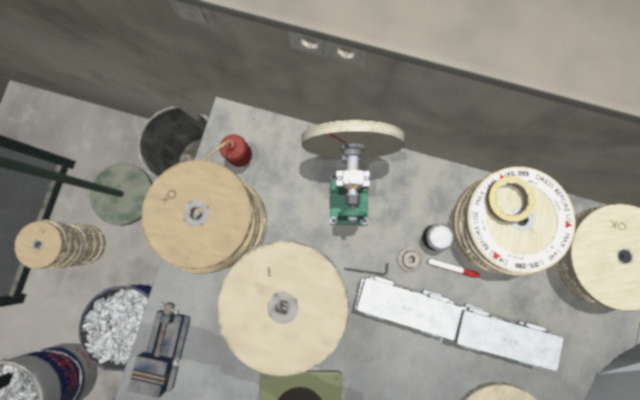

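The side view shows the stand at (340,235), cap at (355,208). The top view shows the stand at (348,200), cap near (352,178), wheel at (353,138) and the red line near (338,138). Next I'll get the stand axes from the depth.

```bash
python3 - <<'E'
from h import *
ims=[]
for n,(u0,v0,u1,v1) in (("top0",(290,110,420,235)),("side0",(290,150,420,275))):
    z=np.load(f"pics/{n}.npz"); p,d=z["p"],z["d"]; P=pts(n[:-1],d)
    ims.append(cv2.resize(p[v0:v1,u0:u1,::-1],None,fx=3,fy=3,interpolation=cv2.INTER_CUBIC))
    hsv=cv2.cvtColor(p,cv2.COLOR_RGB2HSV).astype(int)
    m=np.zeros(d.shape,bool); m[v0:v1,u0:u1]=1; m&=d>0
    white=m&(hsv[...,1]<40)&(hsv[...,2]>180)&(P[...,2]>.16)&(P[...,2]<.2)
    print(n,"white",white.sum(),P[white].mean(0),np.median(P[white],0),P[white].min(0),P[white].max(0))
    g=m&(hsv[...,0]>50)&(hsv[...,0]<95)&(hsv[...,1]>90)
    for lo,hi in((-.01,.03),(.155,.185)):
        q=P[g&(P[...,2]>lo)&(P[...,2]<hi)]
        if len(q): print("green",lo,len(q),q.mean(0),q.min(0),q.max(0), cv2.minAreaRect((q[:,:2]*1000).astype(np.float32)))
    tan=m&(hsv[...,0]<30)&(hsv[...,1]>35)&(P[...,2]>.1)&(P[...,2]<.25)&(P[...,0]>.5)&(P[...,0]<.9)
    q=P[tan]; 
    if len(q)>20:
        c=q.mean(0); print("wheel",len(q),c,np.linalg.svd(q-c)[2][2] if len(q)<5000 else 0, q.min(0),q.max(0))
    top=m&(P[...,2]>.235)&(P[...,2]<.28); q=P[top]
    if len(q)>10: print("wtop",len(q),q.mean(0),cv2.fitLine(q[:,:2].astype(np.float32),cv2.DIST_HUBER,0,.01,.01).ravel())
cv2.imwrite("pics/crop.png",np.hstack(ims))
E
```

```text
top0 white 304 [ 0.56967176 -0.11687615  0.17527116] [ 0.56943149 -0.11730166  0.17526218] [ 0.55472484 -0.14601131  0.1600005 ] [ 0.59047642 -0.08702464  0.18253615]
green -0.01 373 [ 0.52968053 -0.11081589  0.01363551] [ 0.47731399 -0.16219751  0.00515142] [ 0.58656955 -0.07305463  0.02980597] ((531.5631103515625, -116.94602966308594), (89.35767364501953, 108.65835571289062), 89.06487274169922)
green 0.155 95 [ 0.48959627 -0.1163693   0.1666626 ] [ 0.48456062 -0.14459638  0.15520797] [ 0.49463057 -0.09039105  0.17529397] ((489.56878662109375, -117.52198028564453), (9.70854377746582, 54.213478088378906), 0.5416802763938904)
wheel 282 [ 0.63238341 -0.10053477  0.1921805 ] [ 0.66273473  0.12334379 -0.73862642] [ 0.54922653 -0.23293019  0.10083549] [ 0.67183058 -0.01035356  0.24940775]
wtop 943 [ 0.6583059  -0.11590709  0.25084095] [ 0.00488823 -0.9999881   0.6583059  -0.11590709]
side0 white 231 [ 0.57019116 -0.12083641  0.17602659] [ 0.57028266 -0.12182223  0.17716548] [ 0.55341442 -0.15003123  0.16069261] [ 0.58554296 -0.09525479  0.18380132]
green -0.01 897 [ 0.53278336 -0.12792299  0.01291271] [ 0.4764502  -0.16735277  0.00604824] [ 0.60573822 -0.0715158   0.02973258] ((541.5455322265625, -119.80183410644531), (96.35725402832031, 128.2200469970703), 87.90438842773438)
green 0.155 42 [ 0.48880055 -0.12711093  0.16721368] [ 0.48596836 -0.14626896  0.15761266] [ 0.49033729 -0.10200473  0.1728923 ] ((488.0792236328125, -124.13679504394531), (4.243236064910889, 44.265541076660156), 0.4004720151424408)
wheel 341 [ 0.63060397 -0.08367986  0.19500978] [ 0.74058468 -0.55523283 -0.37848492] [ 0.54814822 -0.13915513  0.10094292] [ 0.66586845 -0.01510268  0.24986693]
wtop 224 [ 0.65221489 -0.0876759   0.24973946] [ 0.11233418  0.99367046  0.65163916 -0.08726581]
```

View pics/crop.png

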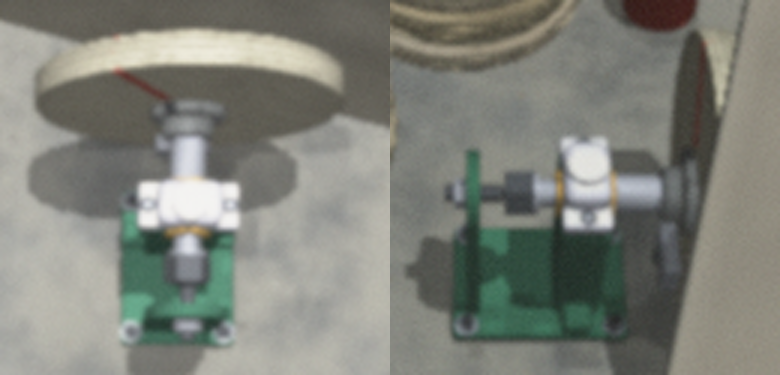

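The left crop shows the red line running from the collar up to the left, (175,103) to (115,70). The cap top is at about (185,200), the dark head at (187,270), and the front plate at (187,320). The stand is nearly aligned with the world axes.

```bash
python3 - <<'E'
from h import *
z=np.load("pics/top0.npz"); p,d=z["p"],z["d"]; P=pts("top",d); f,cx,cy,R,t=K("top")
hsv=cv2.cvtColor(p,cv2.COLOR_RGB2HSV).astype(int)
m=np.zeros(d.shape,bool); m[125:146,322:352]=1
m&=((hsv[...,0]<8)|(hsv[...,0]>172))&(hsv[...,1]>90)
v,u=np.nonzero(m); rays=np.stack([(u-cx)/f,(v-cy)/f,np.ones(len(u))],-1)@R; C=-R.T@t
q=C+rays*((0.6486-C[0])/rays[:,0])[:,None]
print(len(u),u,v); print(q[:,1:].round(3).tolist())
a=np.arctan2(q[:,1]+.117,q[:,2]-.140); rad=np.hypot(q[:,1]+.117,q[:,2]-.14); print(a.round(3),rad.round(3))
l=cv2.fitLine(q[:,1:].astype(np.float32),cv2.DIST_HUBER,0,.01,.01).ravel();print("line",l,np.arctan(l[0]/l[1]))
# cap top disc
w=(hsv[...,1]<40)&(hsv[...,2]>170)&(P[...,2]>.174)&(P[...,2]<.19)&(abs(P[...,0]-.57)<.03)&(abs(P[...,1]+.117)<.03)
print("cap",w.sum(),P[w].mean(0),np.ptp(P[w],0))
w=(P[...,2]>.1)&(P[...,2]<.18)&(abs(P[...,0]-.5236)<.012)&(abs(P[...,1]+.117)<.03); print("head",w.sum(),P[w].mean(0),P[w].max(0),P[w].min(0))
# tall things and sill edge
for y in np.arange(-.3,.75,.05):
    s=(abs(P[...,1]-y)<.02)&(d>0)
    row=[]
    for x in np.arange(0,.9,.1):
        k=s&(abs(P[...,0]-x)<.05); row.append(round(float(np.percentile(P[k][:,2],95)),2) if k.sum() else -1)
    print(round(y,2),row)
E
```

```text
26 [329 330 331 331 332 333 332 333 334 335 336 337 336 337 338 338 339 340
 340 341 342 341 342 343 343 344] [134 134 134 135 135 135 136 136 136 137 137 137 138 138 138 139 139 139
 140 140 140 141 141 141 142 142]
[[-0.062, 0.235], [-0.065, 0.235], [-0.067, 0.235], [-0.067, 0.228], [-0.069, 0.228], [-0.071, 0.228], [-0.069, 0.221], [-0.071, 0.221], [-0.073, 0.221], [-0.076, 0.214], [-0.078, 0.214], [-0.08, 0.214], [-0.078, 0.207], [-0.08, 0.207], [-0.082, 0.207], [-0.082, 0.199], [-0.085, 0.199], [-0.087, 0.2], [-0.087, 0.192], [-0.089, 0.192], [-0.092, 0.192], [-0.09, 0.184], [-0.092, 0.184], [-0.094, 0.184], [-0.094, 0.176], [-0.097, 0.176]]
[0.522 0.504 0.487 0.519 0.5   0.481 0.535 0.515 0.494 0.511 0.488 0.464
 0.531 0.505 0.479 0.527 0.498 0.469 0.523 0.489 0.455 0.555 0.517 0.477
 0.556 0.508] [0.109 0.109 0.108 0.101 0.1   0.1   0.094 0.093 0.092 0.085 0.084 0.083
 0.077 0.076 0.075 0.069 0.068 0.067 0.06  0.059 0.058 0.052 0.051 0.05
 0.043 0.042]
line [ 0.4787393   0.8779571  -0.07984531  0.20746966] 0.4992182
cap 169 [ 0.57004601 -0.11723854  0.17850297] [0.02911393 0.0
[... 568 characters left out ...]
, 0.27, 0.27, 0.0, 0.0, 0.59, 0.33]
0.1 [0.01, 0.01, 0.27, 0.27, 0.27, 0.2, 0.0, 0.58, 0.33]
0.15 [0.0, 0.0, 0.27, 0.27, 0.2, 0.2, 0.2, 0.1, 0.34]
0.2 [0.0, 0.0, 0.0, 0.0, 0.2, 0.2, 0.2, 0.11, 0.36]
0.25 [0.0, 0.0, 0.0, 0.0, 0.2, 0.2, 0.2, 0.0, 0.0]
0.3 [0.0, 0.07, 0.04, 0.06, 0.2, 0.2, 0.2, 0.0, -1]
0.35 [0.0, 0.08, 0.06, 0.03, 0.2, 0.2, -1, -1, -1]
0.4 [0.0, 0.08, 0.01, 0.0, 0.0, -1, -1, -1, -1]
0.45 [0.0, 0.0, 0.0, -1, -1, -1, -1, -1, -1]
0.5 [-1, -1, 0.31, -1, -1, -1, -1, -1, -1]
0.55 [-1, 0.26, 0.26, -1, -1, -1, -1, -1, -1]
0.6 [-1, -0.4, -0.42, -1, -1, -1, -1, -0.43, -0.78]
0.65 [-0.4, -0.39, -0.4, -0.43, -1, -1, -1, -0.43, -0.45]
0.7 [-0.4, -0.39, -0.4, -0.43, -0.8, -1, -1, -1, -0.43]
```

Request:
step_arm --increments '[[[0,0,3],[0,0,0]],[[0,0,4],[0,0,0]],[[0,0,4],[0,0,0]],[[0.5,-1,4],[0,0,1.5]],[[2,-3.6,0],[0,0,1.5]],[[2,-3.6,0],[0,0,1.5]],[[2,-3.6,0],[0,0,1.5]],[[2,-3.6,0],[0,0,1.5]],[[2,-3.6,0],[0,0,1.5]],[[2,-3.6,0],[0,0,1.5]]]' --fingers 0

```text
clock: 1.1
tool_pos: [0.2866, 0.376, 0.3682]
eef_rot: [0.038, 0.999, -0.0, -0.0]
contact_force: [0.7, -0.3, 0.2]
opening: 0.113
finger_force: 0.0
```

Request:
step_arm --increments '[[[2,-3.6,0],[0,0,1.5]],[[2,-3.6,0],[0,0,1.5]],[[2,-3.6,0],[0,0,1.4]],[[2,-3.6,0],[0,0,0]],[[2,-3.6,0],[0,0,0]],[[2,-3.6,0],[0,0,0]],[[2,-3.6,0],[0,0,0]],[[2,-3.6,0],[0,0,0]],[[2,-3.6,0],[0,0,0]],[[2,-3.6,0],[0,0,0]]]'

```text
clock: 2.1
tool_pos: [0.4864, 0.0163, 0.3682]
eef_rot: [0.0, 1.0, 0.0, -0.0]
contact_force: [-0.2, 0.8, 0.5]
opening: 0.008
finger_force: 0.0
```

Request:
step_arm --increments '[[[2,-3.6,0],[0,0,0]],[[2,-3.6,0],[0,0,0]],[[2,-3,-2],[0,0,0]],[[1.4,-2.2,-2],[0,0,0]],[[0.9,-1,-2],[0,0,0]],[[0,0,-2],[0,0,0]],[[0,0,-2],[0,0,0]],[[0,0,-2],[0,0,0]],[[0,0,-1],[0,0,0]],[[0,0,0],[0,0,0]]]'

```text
clock: 3.1
tool_pos: [0.568, -0.1159, 0.237]
eef_rot: [0.0, 1.0, 0.0, -0.002]
contact_force: [-0.4, -0.8, 0.0]
opening: 0.005
finger_force: 0.0
```

```bash
python3 - <<'E'
from h import *
s=r.get_state(); print(s["tool_pos"],s["eef_rot"],s["q"].round(2))
a,_=snap("side","s1"); b,_=snap("top","t1")
cv2.imwrite("pics/c1.png",cv2.resize(np.hstack([a[60:320,200:500],b[40:300,220:520]]),None,fx=1.3,fy=1.3)[...,::-1])
E
```

```text
[ 0.56802138 -0.11590038  0.23701409] [ 2.75626252e-04  9.99998427e-01  2.83796664e-04 -1.72926854e-03] [ 0.15  0.6  -0.05  1.69  0.04  0.86  1.66]
```

View pics/c1.png

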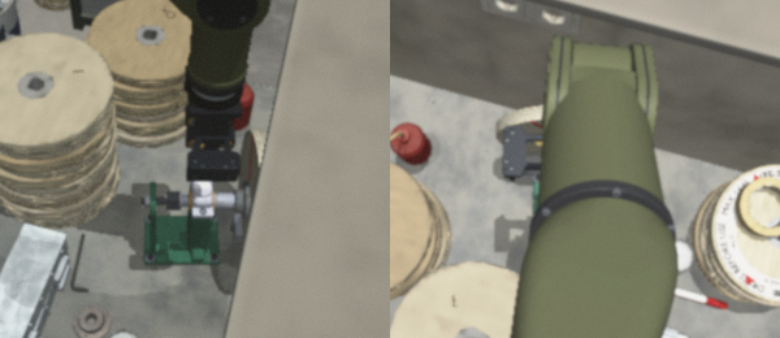

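The side crop shows the closed fingers directly above the cap. The top crop shows the wrist close to the sill edge, so I'll check that clearance.

```bash
python3 - <<'E'
from h import *
z=np.load("pics/t1.npz"); P=pts("top",z["d"]); d=z["d"]
old=np.load("pics/top0.npz")["d"]; m=(d>0)&(old-d>.03)
q=P[m]; i=np.argsort(-q[:,0])[:400:80]; print(q[i].round(3))
k=(q[:,2]>.5)&(q[:,0]>.45); print("high pts max x",q[k][:,0].max(), "z range",q[k][:,2].min(),q[k][:,2].max())
P0=pts("top",old); s=(P0[...,2]>.5)&(P0[...,2]<.62)&(old>0)
for y in(-.25,-.2,-.15,-.1,-.05,0): k=s&(abs(P0[...,1]-y)<.01); print(y,P0[k][:,0].min() if k.sum() else None,P0[k][:,2].max())
E
```

```text
[[ 0.613 -0.08   0.605]
 [ 0.603 -0.088  0.617]
 [ 0.601 -0.029  0.365]
 [ 0.599 -0.038  0.366]
 [ 0.597 -0.045  0.366]]
high pts max x 0.612503397216494 z range 0.5777908873099338 0.7446511214569399
-0.25 0.6091316098065964 0.5879650359192266
-0.2 0.6225010620883175 0.5873269778345133
-0.15 0.635543244794021 0.5876857752173775
-0.1 0.6488692995953385 0.5875439894688737
-0.05 0.6627457609204647 0.5872954567613266
0 0.6758554119542893 0.5878676647043144
```

The sill clearance is only a few cm, so I'll lean the tool 5° back towards the robot and then descend.

Request:
step_arm --increments '[[[0.1,-0.1,0],[0,-1,0]],[[0.2,0,0],[0,-1,0]],[[0.2,0,0],[0,-1,0]],[[0.2,0,0],[0,-1,0]],[[0.2,0,0],[0,-1,0]],[[0,0,-1],[0,0,0]],[[0,0,-1],[0,0,0]],[[0,0,-1],[0,0,0]],[[0,0,-1],[0,0,0]],[[0,0,-0.5],[0,0,0]]]'

```text
clock: 4.2
tool_pos: [0.5774, -0.1169, 0.1917]
eef_rot: [0.0, 0.999, 0.0, 0.042]
contact_force: [0.1, -1.3, -0.4]
opening: 0.005
finger_force: 0.0
```

Request:
step_arm --increments '[[[0,0,-0.2],[0,0,0]],[[0,0,-0.2],[0,0,0]],[[0,0,-0.2],[0,0,0]],[[0,0,-0.1],[0,0,0]],[[0,0,-0.1],[0,0,0]],[[0,0,-0.1],[0,0,0]],[[0,0,-0.1],[0,0,0]],[[0,0,-0.1],[0,0,0]],[[0,0,0],[0,0,0]],[[0,0,0],[0,0,0]]]'

```text
clock: 5.2
tool_pos: [0.5782, -0.1171, 0.1824]
eef_rot: [0.0, 0.999, 0.0, 0.044]
contact_force: [-0.2, -0.3, 0.1]
opening: 0.006
finger_force: 0.0
```

Request:
step_arm --increments '[[[0,0,-0.1],[0,0,0]],[[0,0,-0.1],[0,0,0]],[[0,0,-0.1],[0,0,0]],[[0,0,-0.1],[0,0,0]],[[0,0,-0.1],[0,0,0]],[[0,0,-0.1],[0,0,0]],[[0,0,-0.1],[0,0,0]],[[0,0,0],[0,0,0]],[[0,0,0],[0,0,0]],[[0,0,0],[0,0,0]]]'

```text
clock: 6.2
tool_pos: [0.5782, -0.1171, 0.1755]
eef_rot: [0.0, 0.999, 0.0, 0.044]
contact_force: [-0.1, 0.8, 0.1]
opening: 0.001
finger_force: 0.0
```

```bash
python3 - <<'E'
from h import *
a,d=snap("side","s2"); P=pts("side",d)
cv2.imwrite("pics/c2.png",cv2.resize(a[150:250,300:410],None,fx=5.4,fy=5.4,interpolation=cv2.INTER_CUBIC)[...,::-1])
hsv=cv2.cvtColor(a,cv2.COLOR_RGB2HSV).astype(int)
w=(hsv[...,1]<40)&(hsv[...,2]>180)&(P[...,2]>.16)&(P[...,2]<.2)&(abs(P[...,0]-.57)<.04)
print(w.sum(),P[w].mean(0),np.percentile(P[w],[5,95],axis=0)); print(r.get_state()["contact_force"])
E
```

```text
<stdin>:6: RuntimeWarning: Mean of empty slice.
  ret = um.true_divide(
Traceback (most recent call last):
IndexError: index -1 is out of bounds for axis 0 with size 0
```

View pics/c2.png

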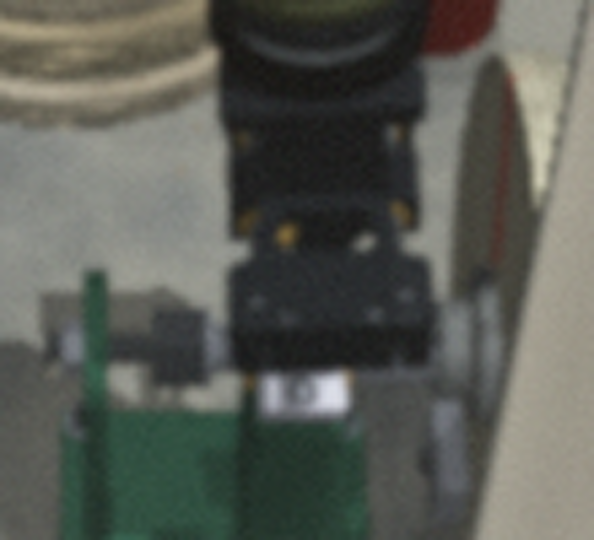

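The view shows the gripper over the cap and hides the contact point. There is no contact force yet, so I'll keep going down in small steps.

Request:
step_arm --increments '[[[0,0,-0.1],[0,0,0]],[[0,0,0],[0,0,0]],[[0,0,-0.1],[0,0,0]],[[0,0,0],[0,0,0]],[[0,0,-0.1],[0,0,0]],[[0,0,0],[0,0,0]],[[0,0,0],[0,0,0]],[[0,0,0],[0,0,0]],[[0,0,0],[0,0,0]],[[0,0,0],[0,0,0]]]'

```text
clock: 7.25
tool_pos: [0.5782, -0.1171, 0.1725]
eef_rot: [0.0, 0.999, 0.0, 0.044]
contact_force: [-0.2, 0.2, 0.3]
opening: 0.004
finger_force: 0.0
```

Request:
step_arm --increments '[[[0,0,-0.1],[0,0,0]],[[0,0,0],[0,0,0]],[[0,0,-0.1],[0,0,0]],[[0,0,0],[0,0,0]],[[0,0,0],[0,0,0]],[[0,0,0],[0,0,0]],[[0,0,0],[0,0,0]],[[0,0,0],[0,0,0]],[[0,0,0],[0,0,0]],[[0,0,0],[0,0,0]]]'

```text
clock: 8.25
tool_pos: [0.5781, -0.1171, 0.1705]
eef_rot: [0.0, 0.999, 0.0, 0.044]
contact_force: [-0.6, -0.5, 0.4]
opening: 0.003
finger_force: 0.0
```

```bash
python3 - <<'E'
from h import *
s=r.get_state(); print(s["tool_pos"],s["contact_force"],s["moment"])
from scipy.spatial.transform import Rotation as Ro
print(Ro.from_quat(s["eef_rot"]).as_matrix().round(3))
# dark gripper points in side view near cap
a,d=snap("side","s3"); P=pts("side",d); m=(a.max(2)<60)&(d>0)&(abs(P[...,0]-.575)<.06)&(abs(P[...,1]+.117)<.12)&(P[...,2]<.3)&(P[...,2]>.15)
q=P[m]
for z in np.arange(.15,.3,.01):
    k=q[abs(q[:,2]-z)<.005]
    if len(k): print(round(z,3),len(k),k.min(0).round(3),k.max(0).round(3))
E
```

```text
[ 0.57814249 -0.11709881  0.17046022] [-0.61265872 -0.53006511  0.3633189 ] [0.00681093 0.05713128 0.02396463]
[[-0.996  0.001  0.087]
 [ 0.001  1.     0.   ]
 [-0.087  0.    -0.996]]
0.15 21 [ 0.516 -0.133  0.15 ] [ 0.529 -0.122  0.155]
0.16 6 [ 0.516 -0.13   0.155] [ 0.527 -0.115  0.157]
0.23 10 [ 0.562 -0.136  0.229] [ 0.58  -0.133  0.234]
0.24 1 [ 0.581 -0.138  0.236] [ 0.581 -0.138  0.236]
0.25 16 [ 0.541 -0.203  0.249] [ 0.579 -0.145  0.254]
0.26 115 [ 0.537 -0.205  0.255] [ 0.602 -0.107  0.265]
0.27 87 [ 0.538 -0.205  0.265] [ 0.602 -0.109  0.275]
0.28 132 [ 0.536 -0.21   0.275] [ 0.6   -0.115  0.285]
0.29 227 [ 0.535 -0.213  0.285] [ 0.601 -0.142  0.295]
```

```bash
python3 - <<'E'
from h import *
f,cx,cy,R,t=K("side")
def pr(X): c=R@np.array(X)+t; return np.array([cx+f*c[0]/c[2],cy+f*c[1]/c[2]])
out=[]
s3=np.load("pics/s3.npz")["p"].copy(); s0=np.load("pics/side0.npz")["p"].copy()
for im in(s0,s3):
    c=cv2.resize(im[165:245,320:400],None,fx=5,fy=5,interpolation=cv2.INTER_CUBIC)
    for X,col in(((.578,-.117,.170),(255,0,0)),((.570,-.117,.180),(0,255,0)),((.570,-.117,.174),(0,0,255))):
        u=(pr(X)-[320,165]+.5)*5; cv2.drawMarker(c,tuple(int(v) for v in u),col,0,14,1)
    out.append(c)
cv2.imwrite("pics/c3.png",np.hstack(out)[...,::-1])
E
```

```text
(no output)
```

View pics/c3.png

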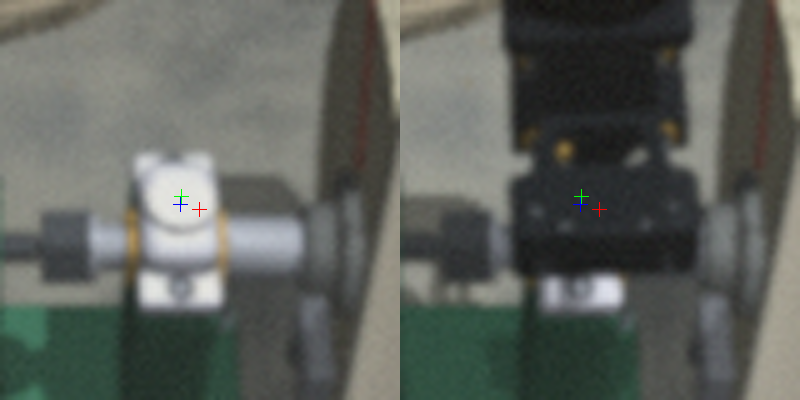

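The cap flange has not moved between the two views, at (180,290) and (580,290). The fingertips are evidently still above the cap, so I'll continue down and watch the force.

Request:
step_arm --increments '[[[0,0,-0.1],[0,0,0]],[[0,0,-0.1],[0,0,0]],[[0,0,-0.1],[0,0,0]],[[0,0,-0.1],[0,0,0]],[[0,0,0],[0,0,0]],[[0,0,0],[0,0,0]],[[0,0,0],[0,0,0]],[[0,0,0],[0,0,0]],[[0,0,0],[0,0,0]],[[0,0,0],[0,0,0]]]'

```text
clock: 9.3
tool_pos: [0.5782, -0.1172, 0.1665]
eef_rot: [0.0, 0.999, 0.0, 0.044]
contact_force: [1.5, 0.3, -0.5]
opening: 0.007
finger_force: 0.0
```

Request:
step_arm --increments '[[[0,0,-0.1],[0,0,0]],[[0,0,-0.1],[0,0,0]],[[0,0,-0.1],[0,0,0]],[[0,0,-0.1],[0,0,0]],[[0,0,0],[0,0,0]],[[0,0,0],[0,0,0]],[[0,0,0],[0,0,0]],[[0,0,0],[0,0,0]],[[0,0,0],[0,0,0]],[[0,0,0],[0,0,0]]]'

```text
clock: 10.3
tool_pos: [0.5782, -0.1171, 0.1625]
eef_rot: [0.0, 0.999, 0.0, 0.044]
contact_force: [0.6, 0.0, -0.1]
opening: 0.004
finger_force: 0.0
```

```bash
python3 - <<'E'
from h import *
s4,_=snap("side","s4")
for n in("side0","s1","s2","s3","s4"):
    p=np.load(f"pics/{n}.npz")["p"].astype(int)
    print(n,p[216:236,350:362].mean((1,2)).astype(int))
print(r.get_state()["contact_force"])
E
```

```text
side0 [165 134 116 129 159 178 185 185 187 173 131  85  59  49  48  46  45  45
  45  44]
s1 [169 141 124 134 160 173 177 179 182 172 132  90  62  51  49  47  46  47
  45  46]
s2 [ 30  34  59 103 138 151 154 154 157 152 121  88  61  49  47  45  45  44
  44  45]
s3 [ 30  28  34  56 101 140 153 155 157 151 121  87  61  50  46  45  45  44
  44  44]
s4 [ 30  29  29  29  32  48  92 137 156 151 121  88  61  50  47  45  44  44
  43  45]
[-0.20025851 -1.0139632   0.80349824]
```

Request:
step_arm --increments '[[[0,0,-0.1],[0,0,0]],[[0,0,0],[0,0,0]],[[0,0,-0.1],[0,0,0]],[[0,0,0],[0,0,0]],[[0,0,-0.1],[0,0,0]],[[0,0,0],[0,0,0]],[[0,0,0],[0,0,0]],[[0,0,0],[0,0,0]],[[0,0,0],[0,0,0]],[[0,0,0],[0,0,0]]]'

```text
clock: 11.35
tool_pos: [0.5782, -0.1171, 0.1597]
eef_rot: [0.0, 0.999, 0.0, 0.044]
contact_force: [-1.5, 0.5, 6.1]
opening: 0.006
finger_force: 2.7
```

Contact is at about 6 N with the reported z at 0.160. The fingertips are really about 19 mm higher than reported, and I'll allow for that later. Now I'll press the cap home.

Request:
step_arm --increments '[[[0,0,-0.1],[0,0,0]],[[0,0,0],[0,0,0]],[[0,0,-0.1],[0,0,0]],[[0,0,0],[0,0,0]],[[0,0,-0.1],[0,0,0]],[[0,0,0],[0,0,0]],[[0,0,-0.1],[0,0,0]],[[0,0,0],[0,0,0]],[[0,0,0],[0,0,0]],[[0,0,0],[0,0,0]]]'

```text
clock: 12.35
tool_pos: [0.5782, -0.1171, 0.1557]
eef_rot: [0.0, 0.999, 0.0, 0.044]
contact_force: [-1.6, 0.4, 5.7]
opening: 0.004
finger_force: 2.6
```

Request:
step_arm --increments '[[[0,0,-0.1],[0,0,0]],[[0,0,0],[0,0,0]],[[0,0,-0.1],[0,0,0]],[[0,0,0],[0,0,0]],[[0,0,-0.05],[0,0,0]],[[0,0,-0.05],[0,0,0]],[[0,0,0],[0,0,0]],[[0,0,0],[0,0,0]],[[0,0,0],[0,0,0]],[[0,0,0],[0,0,0]]]'

```text
clock: 13.35
tool_pos: [0.5783, -0.1171, 0.1546]
eef_rot: [0.0, 0.999, -0.0, 0.044]
contact_force: [-5.8, 1.7, 20.3]
opening: 0.004
finger_force: 10.1
```

Request:
step_arm --increments '[[[0,0,-0.1],[0,0,0]],[[0,0,0],[0,0,0]],[[0,0,0],[0,0,0]],[[0,0,1],[0,0,0]],[[0,0,2],[0,0,0]],[[0,0,3],[0,0,0]],[[0,0,3],[0,0,0]],[[-1,0,2],[0,2.5,0]],[[-1,0,0],[0,2.5,0]],[[-1,0,0],[0,0,0]]]'

```text
clock: 14.35
tool_pos: [0.5493, -0.1169, 0.2616]
eef_rot: [0.0, 1.0, 0.0, 0.001]
contact_force: [-0.3, 0.2, 0.1]
opening: 0.009
finger_force: 0.0
```

```bash
python3 - <<'E'
from h import *
s=r.get_state(); print(s["clock"],s["tool_pos"],s["contact_force"])
s5,d=snap("side","s5"); P=pts("side",d)
for n in("side0","s5"):
    p=np.load(f"pics/{n}.npz")["p"].astype(int); print(n,p[216:236,350:362].mean((1,2)).astype(int))
hsv=cv2.cvtColor(s5,cv2.COLOR_RGB2HSV).astype(int)
w=(hsv[...,1]<40)&(hsv[...,2]>180)&(P[...,2]>.15)&(P[...,2]<.2)&(abs(P[...,0]-.57)<.03)&(abs(P[...,1]+.117)<.02)
print(w.sum(),np.median(P[w],0))
E
```

```text
14.35 [ 0.54931589 -0.11687571  0.26157734] [-0.33053857  0.21662313  0.08281773]
side0 [165 134 116 129 159 178 185 185 187 173 131  85  59  49  48  46  45  45
  45  44]
s5 [195 176 149 126 130 157 175 170 163 172 170 135  96  70  53  48  47  46
  47  47]
226 [ 0.57211556 -0.12024857  0.17200123]
```

The flange has dropped by about 1.7 px, roughly 5.5 mm, so the cap is home. Next I'll open the fingers, tilt them to the bolt angle and move above the head.

Request:
step_arm --increments '[[[-0.6,0.6,0],[-4,0,0]],[[-0.6,0.6,0],[-4.5,0,0]],[[-0.6,0.6,0],[-5,0,0]],[[-0.4,0.6,0],[-5,0,0]],[[-0.4,0.6,0],[-5,0,0]],[[0,0.4,-1],[-5.1,0,0]],[[0,0,-1.5],[0,0,0]],[[0,0,-1.5],[0,0,0]],[[0,0,0],[0,0,0]],[[0,0,0],[0,0,0]]]' --fingers 1

```text
clock: 15.4
tool_pos: [0.5215, -0.0834, 0.2212]
eef_rot: [0.0, 0.969, -0.247, -0.001]
contact_force: [-0.6, -0.4, 0.3]
opening: 0.886
finger_force: 0.0
```

```bash
python3 - <<'E'
from h import *
s=r.get_state(); print(s["clock"],s["tool_pos"],s["eef_rot"],s["opening"])
a,d=snap("side","s6"); b,e=snap("top","t6")
f=lambda im,u,v: cv2.resize(im[v:v+150,u:u+130],None,fx=3,fy=3,interpolation=cv2.INTER_CUBIC)
cv2.imwrite("pics/c6.png",np.hstack([f(a,290,130),f(b,290,100)])[...,::-1])
E
```

```text
15.4 [ 0.52151756 -0.08343855  0.22120203] [ 3.01924116e-04  9.69009082e-01 -2.47024335e-01 -5.34454280e-04] 0.8864027570487023
```

View pics/c6.png

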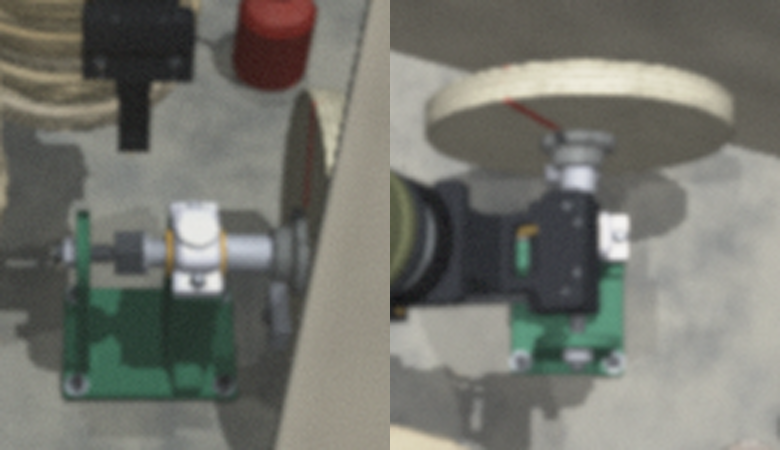

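The side crop shows one finger with its tip at about (133,150), above and left of the head at (130,250). The top crop shows the gripper tilted over the stand. Next I'll measure where that fingertip really is.

```bash
python3 - <<'E'
from h import *
s=r.get_state(); T=s["tool_pos"]
z=np.load("pics/s6.npz"); P=pts("side",z["d"]); p=z["p"]
m=np.zeros(P.shape[:2],bool); m[158:184,326:344]=1
m&=(p.max(2)<70)&(P[...,1]<0)&(P[...,2]>.15)
u=np.array([0,.479,.878]); c=np.array([0,.878,-.479])
q=P[m]-T; print(m.sum())
for n,v in(("x",[1,0,0]),("along up",u),("closing",c)):
    w=q@np.array(v); print(n,np.percentile(w,[1,5,25,50,75,95,99]).round(4))
rows=np.nonzero(m.any(1))[0]; 
for k in rows[-6:]: print(k,np.nonzero(m[k])[0][[0,-1]],np.median(P[k][m[k]]-T,0).round(4), m[k].sum())
E
```

```text
224
x [-0.0116 -0.0109 -0.0059 -0.0015  0.0037  0.0075  0.0081]
along up [0.0237 0.026  0.0359 0.0484 0.0601 0.0691 0.0706]
closing [-0.0595 -0.0579 -0.0563 -0.055  -0.0535 -0.0514  0.0239]
174 [330 339] [-0.0004 -0.0298  0.0566] 10
175 [330 338] [-0.0013 -0.032   0.0562] 9
176 [330 338] [-0.0012 -0.0319  0.0529] 9
177 [330 338] [-0.0012 -0.0329  0.051 ] 9
178 [330 338] [-0.0011 -0.0337  0.0488] 9
179 [330 338] [-0.001  -0.0338  0.0457] 9
```

The fingertips really sit about 20 mm back along the tool axis, with no offset sideways. I'll descend along the tilted axis with that allowed for.

Request:
step_arm --increments '[[[0.3,0.4,-0.2],[0,0,0]],[[0,0.43,-0.25],[0,0,0]],[[0,-0.74,-1.35],[0,0,0]],[[0,-0.74,-1.35],[0,0,0]],[[0,-0.74,-1.35],[0,0,0]],[[0,-0.74,-1.35],[0,0,0]],[[0,-0.74,-1.35],[0,0,0]],[[0,0,0],[0,0,0]],[[0,0,0],[0,0,0]],[[0,0,0],[0,0,0]]]' --fingers 1

```text
clock: 16.5
tool_pos: [0.5258, -0.1111, 0.15]
eef_rot: [0.0, 0.969, -0.247, 0.001]
contact_force: [1.4, 0.1, 0.8]
opening: 1.0
finger_force: 0.0
```

```bash
python3 - <<'E'
from h import *
s=r.get_state(); print(s["clock"],s["tool_pos"],s["q"].round(2))
a,d=snap("side","s7"); b,e=snap("top","t7")
f=lambda im,u,v: cv2.resize(im[v:v+150,u:u+130],None,fx=3,fy=3,interpolation=cv2.INTER_CUBIC)
cv2.imwrite("pics/c7.png",np.hstack([f(a,280,120),f(b,270,100)])[...,::-1])
E
```

```text
16.5 [ 0.5257903  -0.11111239  0.14997201] [-0.37  0.76  0.31  1.97  0.54  0.57  0.95]
```

View pics/c7.png

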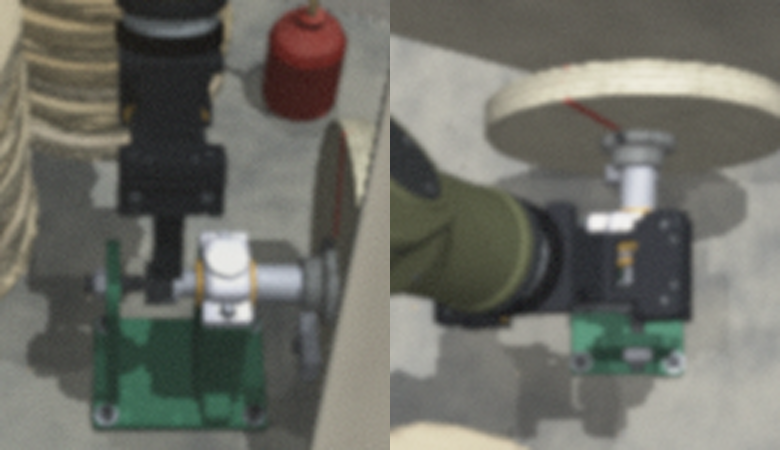

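The finger is in the gap in line with the head, in front of the cap at (225,260), and the red line has not moved. I'll finish the descent and then close gently.

Request:
step_arm --increments '[[[-0.1,-0.74,-1.35],[0,0,0]],[[-0.1,-0.74,-1.35],[0,0,0]],[[0,-0.74,-1.35],[0,0,0]],[[0,0,0],[0,0,0]],[[0,0,0],[0,0,0]],[[0,0,0],[0,0,0]],[[0,0,0],[0,0,0]],[[0,0,0],[0,0,0]],[[0,0,0],[0,0,0]],[[0,0,0],[0,0,0]]]'

```text
clock: 17.6
tool_pos: [0.5232, -0.1339, 0.1091]
eef_rot: [0.0, 0.969, -0.247, 0.0]
contact_force: [0.2, 0.3, 0.1]
opening: 0.997
finger_force: 0.0
```

Request:
step_arm --increments '[[[0,0,0],[0,0,0]],[[0,0,0],[0,0,0]],[[0,0,0],[0,0,0]],[[0,0,0],[0,0,0]],[[0,0,0],[0,0,0]],[[0,0,0],[0,0,0]],[[0,0,0],[0,0,0]],[[0,0,0],[0,0,0]],[[0,0,0],[0,0,0]],[[0,0,0],[0,0,0]]]' --fingers 0.2 --grip_force 15

```text
clock: 18.6
tool_pos: [0.5231, -0.1342, 0.1091]
eef_rot: [0.0, 0.969, -0.247, 0.0]
contact_force: [-0.3, -1.1, 0.1]
opening: 0.361
finger_force: 15.0
```

```bash
python3 - <<'E'
from h import *
s=r.get_state(); print({k:s[k] for k in("clock","tool_pos","eef_rot","contact_force","moment","opening","finger_force")})
E
```

```text
{'clock': 18.6, 'tool_pos': array([ 0.52313059, -0.13422818,  0.10906651]), 'eef_rot': array([ 3.32138223e-04,  9.68980912e-01, -2.47135345e-01,  5.79604951e-05]), 'contact_force': array([-0.26932803, -1.11107419,  0.09680947]), 'moment': array([0.24502   , 0.03648919, 0.11953689]), 'opening': 0.3608249001483859, 'finger_force': 15.005305418599164}
```

The opening is 31.8 mm, which means both fingers are seated on the flats, and the side force is small. I'll grip firmly and turn about the head centre.

Request:
step_arm --increments '[[[0,0,0],[0,0,0]],[[0,0,0],[0,0,0]],[[0,0,0],[0,0,0]],[[0.0,0.11,-0.06],[2,0,0]],[[0,0.11,-0.06],[2,0,0]],[[0,0.12,-0.05],[2,0,0]],[[0,0.12,-0.05],[2,0,0]],[[0,0.12,-0.04],[2,0,0]],[[0,0,0],[0,0,0]],[[0,0,0],[0,0,0]]]' --fingers 0.2 --grip_force 60

```text
clock: 19.6
tool_pos: [0.5231, -0.1286, 0.1066]
eef_rot: [0.001, 0.987, -0.162, 0.0]
contact_force: [0.1, -0.3, 3.4]
opening: 0.358
finger_force: 60.0
```

```bash
cat >> h.py <<'E'
def red(name):
    p,d=snap("top",name); f,cx,cy,R,t=K("top")
    hsv=cv2.cvtColor(p,cv2.COLOR_RGB2HSV).astype(int)
    m=np.zeros(d.shape,bool); m[122:150,315:375]=1
    m&=((hsv[...,0]<8)|(hsv[...,0]>172))&(hsv[...,1]>90)
    v,u=np.nonzero(m); rays=np.stack([(u-cx)/f,(v-cy)/f,np.ones(len(u))],-1)@R; C=-R.T@t
    q=C+rays*((0.6486-C[0])/rays[:,0])[:,None]
    if len(u)<5: print("red few",len(u)); return
    l=cv2.fitLine(q[:,1:].astype(np.float32),cv2.DIST_HUBER,0,.01,.01).ravel()
    print(len(u),"line deg",np.degrees(np.arctan(l[0]/l[1])),"radial deg",np.degrees(np.median(np.arctan2(q[:,1]+.117,q[:,2]-.14))))
    s=r.get_state(); print({k:np.round(s[k],3) for k in("clock","tool_pos","eef_rot","contact_force","moment","opening","finger_force")})
E
python3 -c "
from h import *
red('t8')"
```

```text
26 line deg 18.040943 radial deg 18.112862566276853
{'clock': np.float64(19.65), 'tool_pos': array([ 0.523, -0.129,  0.107]), 'eef_rot': array([ 0.   ,  0.987, -0.162, -0.   ]), 'contact_force': array([ 0.1  , -2.344,  4.22 ]), 'moment': array([-0.095,  0.094,  0.14 ]), 'opening': np.float64(0.356), 'finger_force': np.float64(60.006)}
```

The bolt follows: the line is at 18.1° and the tool at 18.6°. I'll continue to vertical.

Request:
step_arm --increments '[[[0,0.12,-0.03],[2,0,0]],[[0,0.12,-0.03],[2,0,0]],[[0,0.12,-0.03],[2,0,0]],[[0,0.12,-0.03],[2,0,0]],[[0,0.12,-0.02],[2,0,0]],[[0,0.13,-0.02],[2,0,0]],[[0,0.13,-0.01],[2,0,0]],[[0,0.13,-0.01],[2,0,0]],[[0,0.12,0],[2,0,0]],[[0,0,0],[0,0,0]]]'

```text
clock: 20.65
tool_pos: [0.5231, -0.1176, 0.1047]
eef_rot: [0.001, 1.0, -0.005, -0.0]
contact_force: [-1.1, -1.3, 6.2]
opening: 0.358
finger_force: 60.0
```

Request:
step_arm --increments '[[[0,0.04,0],[0.6,0,0]],[[0,0,0],[0,0,0]],[[0,0,0],[0,0,0]],[[0,0,0],[0,0,0]],[[0,0,0],[0,0,0]],[[0,0,0],[0,0,0]],[[0,0,0],[0,0,0]],[[0,0,0],[0,0,0]],[[0,0,0],[0,0,0]],[[0,0,0],[0,0,0]]]'

```text
clock: 21.65
tool_pos: [0.5231, -0.1173, 0.1047]
eef_rot: [0.0, 1.0, -0.001, -0.0]
contact_force: [-1.0, -2.7, 6.1]
opening: 0.354
finger_force: 60.0
```

```bash
python3 -c "
from h import *
red('t9')
p=np.load('pics/t9.npz')['p']; cv2.imwrite('pics/c9.png',cv2.resize(p[90:250,260:430],None,fx=3,fy=3)[...,::-1])"
```

```text
24 line deg -0.16917443 radial deg -0.69358528218285
{'clock': np.float64(21.7), 'tool_pos': array([ 0.523, -0.117,  0.105]), 'eef_rot': array([ 0.   ,  1.   , -0.001, -0.   ]), 'contact_force': array([-1.013, -2.03 ,  6.698]), 'moment': array([-0.418,  0.298,  0.215]), 'opening': np.float64(0.354), 'finger_force': np.float64(59.998)}
```

View pics/c9.png

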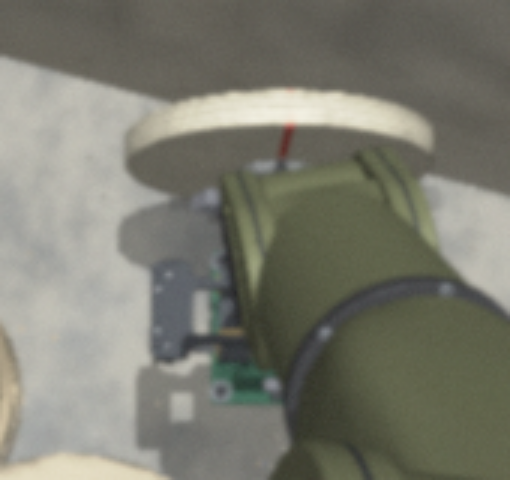

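The red line at (287,140) reads −0.2°, so it points straight up, and the head is gripped at 60 N. Handing in.

```bash
python3 -c "
from plant import r
print(r.finish_job())"
```

```text
the job is handed in; nothing more can be done
None
```

The job is handed in: the bearing cap is pressed fully home, the red line points straight up (measured within about 0.7°), and the gripper is still holding the bolt head at 60 N.

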